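# Load the pattern into the moulding box and shut it with its end plate

### The arm

A 6-joint arm with a two-finger parallel gripper is mounted at the origin on the work surface. World frame = base frame: x ahead of the robot, y to its left, z up, the work surface at z = 0. Lengths are in m, angles in degrees, forces in N, time in s.
With the tool pointing down it reaches from about 0.325 to 0.875 m from the base axis. Payload 4.4 kg.
Tool frame: the origin (TCP) lies midway between the tips of the shut fingers; the grasp point (between the pads) lies 19 mm behind it; z points along the fingers, y is the line along which they close (so a half turn about z gives the same grasp; the last joint's range is limited). The gripper opens to 85 mm and grips with 20 to 120 N. Pads are 22 mm wide; open, the fingers measure 114 mm over their backs; the gripper's body (76 mm by 85 mm) begins 54 mm behind the grasp point. The pads swing forward as they close: fully open they stand 13 mm farther back than shut.
Start: joints at [67.351, 11.837, 88.321, -0, 79.842, -8.623], TCP at [0.139, 0.558, 0.231] pointing down, gripper open.
Joint ranges: [-156.59, 156.59], [-49.26, 127.26], [12.9, 141.05], [-63.56, 243.56], [4.71, 150.69], [-161.64, 161.64]. Speed limits (degrees/s): [159.86, 159.86, 180, 180, 180, 180].

### API

Orientations are given as a 3x3 rotation matrix whose columns are the frame's x, y, z axes.
In Python, from cell import telemetry, vision, manip gives the robot as it stands.
- The arm moves only by the tool drive_tool, never from a script. Its argument "rows" is text: rows parted by semicolons, each of 5 numbers parted by spaces: the shift along the tool's x, y, z in mm, then the turn about the tool's z in degrees, then the finger opening in mm, from 0 to 85.4. In form: dx dy dz roll jaw; .... A call has 1 to 5 rows; each row is the pose to reach, as a shift and turn from the pose commanded when the call began, along the tool's axes at that moment; what a row does not reach only later rows make up. A row lasts 1/8 s, in which the tool goes at most 62.5 mm and 10.7 degrees, less where a joint would pass 70% of its speed; a pose out of reach is approached as far as the arm can. A call with a gripper value outside its range is refused whole. The fingers move at their own pace and stop on an object; "squeeze" is the grip in N (left out, the last holds). Time passes only in rows, so rows that repeat a pose let the fingers close. It gives the time, the measured TCP pose, the force, the opening and the grip force at its end, in the units of the state.
- telemetry.get_obs(): the state, without advancing time (a new reading comes with each control period).
- vision.capture(name): name is "scene" or "top"; returns the picture (480x640x3 uint8, red, green, blue); there is no depth.
- vision.camera_model(name): a dict with "vfov" (degrees; the focal length in pixels is half the picture's height over the tangent of half this angle, whatever the lens; pixels are square), "cx", "cy" (the principal point, pixels), "R" (3x3) and "t" (3): a world point X has camera coordinates R X + t. Camera axes: x right, y down, z forward; pixel columns grow to the right and rows downward; lengths in m; the calibration is good to about 2 mm. A picture is of the moment at which its call begins. camera_model takes no time and is no camera call.
- manip.hand_in(): hands the job in; it is judged then, once.
The state is a dict: "time_s": time; "joints": joint angles; "qd": joint speeds; "joint_efforts": joint torques, N m; "ee_pos": TCP position; "tcp_rot": TCP orientation; "ft_force": force on the tool from outside, world axes, zero at the start; "ft_torque": the same for the moment, N m; "width": opening from 0.0 (shut) to 1.0 (fully open); "finger_force": force on a finger pad.
Only numpy, scipy, OpenCV 4.12 (cv2) and the standard library are available. Lean on these libraries where they do the work, as an engineer would, in place of code of your own. Each camera call takes 0.05 s, during which the arm holds its last target. There are 200 camera calls.

### The job

Push the white pattern block along the bench into the open moulding box until it is fully home against the far wall. Then lift the plain end plate (the one without a notch) up out of the wooden rack and slide it down into the groove across the box's mouth until it stands on the bench, closing the box; lower it, do not let it drop. Leave the notched plate in the rack and do not disturb the other things on the bench.

Things in the scene. Friction and masses are not known exactly. Their poses are not given: they have to be found in the camera images.
- mould_box: Rust-brown moulding box fixed to the bench: no top, no floor, front open. Origin: on the bench, centre of the end-plate groove across the mouth; x points into the box, z up. Inner width 104 mm (y), side walls 60 mm high, 12 thick, to x=134 mm. Before the groove 12 mm cheeks reach x=-18.5, then 50 mm high wings flare 22 degrees to x=-64 (mouth about 142 mm wide).
- groove_top (a point): Centre of the end-plate groove, level with the wall tops, 60 mm above the bench; axes as the box. The groove runs down to the bench: 13 mm wide in x (+-6.5), 127 mm long in y (a recess 11.5 mm deep in each side), rounded tops.
- stop (a point): Middle of the far wall's inner face, 122 mm (x) behind the box's origin, 23 mm above the bench; the pattern block is home when its nose touches here.
- pattern: White, smoothly lacquered pattern block 110 mm long (x), 100 wide (y), 46 high, a low round boss (74 mm wide, 12 high) on top; 0.27-0.53 kg. Origin: centre of its underside; rear face x=-55, nose with rounded corners x=+55, towards the box. Starts on the bench before the mouth, a little askew. Home: origin at x=67 mm in the box's frame, rear face 5.5 mm past the groove.
- plain_plate: Plain rectangular aluminium plate 10 mm thick (x), 124 wide (y), 110 high (z), about 0.3 kg, standing in one of the rack's two slots. Origin: centre of its bottom edge; top edge at z=110 mm. Its lowest 5 mm are narrower (6 by 116 mm). Either way round will do.
- notched_plate: The other plate in the rack: same outside size but with a 56 mm wide, 50 mm deep notch in the middle of its top edge. Not wanted; stays in the rack. Origin: centre of its bottom edge.
- rack: Wooden rack fixed to the bench, 150 (x) by 160 (y) by 45 mm high, to the left or right of the box. Origin: centre of its underside. Two slots along y at x=-35 and x=+35, 13 by 127 mm, 37 mm deep (slot floor 8 mm above the bench); the plates' top edges stand at 118 mm.
- crate: Black crate of castings fixed to the bench, 150x160 mm, 60 mm high, across from the rack. Origin: centre of its underside.
- ladle_cup: Open steel cup, 80 mm across, 85 mm high; bystander. Origin: its underside's centre.
- wood_block: Light wooden block 60x85x50 mm; bystander. Origin: its underside's centre.
- brush: Hand brush lying on the bench; bystander. Origin: middle of its underside.
- small_pattern: Small white pattern 80x60 mm with a boss, 65 mm high; bystander. Origin: its underside's centre.
- weight: Round dark steel weight, 48 mm across, 50 mm high; bystander. Origin: its underside's centre.
- wedge: Dark wooden wedge stick 90x30x18 mm; bystander. Origin: its underside's centre.
There are look-alikes about, which are no part of the job. What is shaped like the mould_box but purple or turquoise is not meant.

How it is judged:
By the outcome, as a careful person would: the job done as asked, in the order asked, and still so for the second after the job is handed in, with the robot touching nothing.
It also fails if it takes over 64 s, if anything falls off the work surface, if the arm or the gripper's body presses on something with over 40 N, if the wrist force passes 120 N, or if a joint passes its speed limit or range.

## Working session

There is one attempt and no reset: what is moved stays moved. The work goes in short steps, Python scripts to look and compute and a tool call to move; the robot and the scene stay as the last step left them, time stands still between calls to the robot, and variables do not carry over. Pictures are saved under pics/ and viewed, at most 13 in all, crops included, and the job is handed in when it is done.

Besides the shell and the picture viewer there is one more tool, called after "Request:" by a JSON object that holds its "name" and its "arguments". drive_tool: Moves the arm, as the interface text tells. Its arguments: {"type":"object","properties":{"rows":{"type":"string"},"squeeze":{"type":"number"}},"required":["rows"]}

```bash
mkdir -p pics; python3 - <<'E'
from cell import telemetry, vision, manip
import cv2,numpy as np
for n in("scene","top"):
    im=vision.capture(n); cv2.imwrite(f"pics/{n}0.png",im[:,:,::-1]); 
    m=vision.camera_model(n); print(n,m["vfov"],m["cx"],m["cy"],np.round(m["R"],4).tolist(),np.round(m["t"],4).tolist(), [k for k in m])
o=telemetry.get_obs(); print(o)
E
```

```text
scene 52.940176547663185 322.7836999869082 234.99584597884973 [[0.86, 0.5102, -0.0126], [0.3004, -0.5261, -0.7956], [-0.4125, 0.6804, -0.6057]] [-0.4295, -0.0828, 1.3443] ['vfov', 'cx', 'cy', 'R', 't']
top 55.59614491608223 329.7099541460045 235.24026475179218 [[0.1779, -0.984, 0.0055], [-0.9633, -0.1752, -0.2035], [0.2012, 0.0309, -0.9791]] [-0.0573, 0.4832, 0.9612] ['vfov', 'cx', 'cy', 'R', 't']
{'time_s': 0.1, 'joints': array([ 6.73501713e+01,  1.18810778e+01,  8.83974334e+01, -1.81435052e-04,
        7.98432007e+01, -8.62159021e+00]), 'qd': array([-0.06310547, -0.09938439, -0.18337216,  0.00996068,  0.11346372,
       -0.02868878]), 'joint_efforts': array([-1.40505133e-03, -3.84096801e+01, -2.92545998e+01, -3.47564046e-04,
        5.01975068e-03,  1.48233460e-05]), 'ee_pos': array([0.13910635, 0.55720061, 0.23021815]), 'tcp_rot': array([[-9.70176384e-01,  2.42398679e-01, -8.15176009e-04],
       [ 2.42399845e-01,  9.70174452e-01, -1.96163826e-03],
       [ 3.15364413e-04, -2.10073365e-03, -9.99997744e-01]]), 'ft_force': array([ 0.08217174, -0.01816426, -0.11340884]), 'ft_torque': array([-0.02246694,  0.0028747 , -0.00919242]), 'finger_force': 0.0, 'width': 0.999616062693405}
```

View pics/scene0.png

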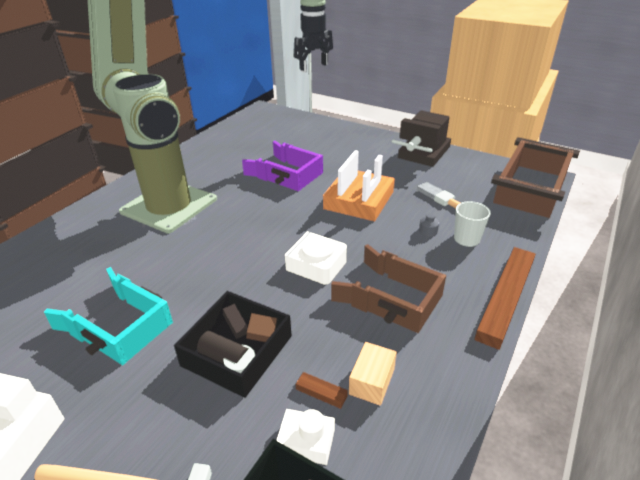

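View pics/top0.png

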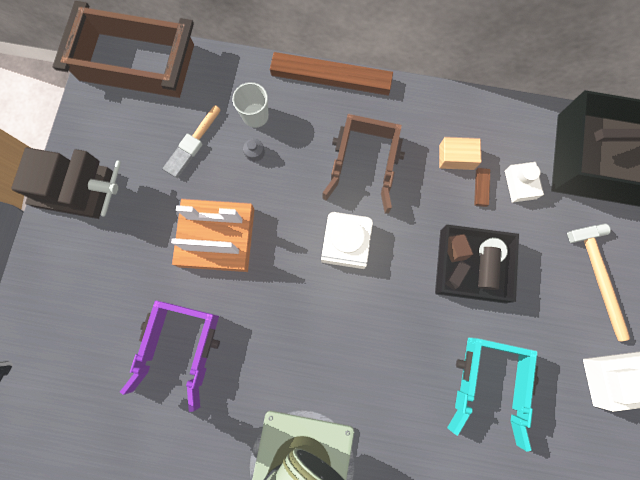

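Candidates, by top-view pixel:
- **Pattern:** the white block at (347,240) has a low boss and lies before the brown box. The small pattern at (524,180) and the white thing at (615,385) are not it.
- **Box:** rust-brown at (365,160). Purple at (172,355) and turquoise at (495,390) are look-alikes.
- **Plate:** the near plate at (205,246) looks plain and the far one at (210,213) notched.

I'll check the choice in one close crop.

```bash
cat > h.py <<'E'
import cv2,numpy as np
from cell import vision
def ray(n,uv,z):
    m=vision.camera_model(n); f=240/np.tan(np.radians(m["vfov"]/2)); R=np.array(m["R"]);t=np.array(m["t"])
    C=-R.T@t; uv=np.atleast_2d(np.array(uv,float))
    d=np.c_[(uv[:,0]-m["cx"])/f,(uv[:,1]-m["cy"])/f,np.ones(len(uv))]@R
    return C+d*((z-C[2])/d[:,2])[:,None]
def proj(n,X):
    m=vision.camera_model(n); f=240/np.tan(np.radians(m["vfov"]/2)); c=np.atleast_2d(X)@np.array(m["R"]).T+np.array(m["t"])
    return np.c_[f*c[:,0]/c[:,2]+m["cx"],f*c[:,1]/c[:,2]+m["cy"]]
E
python3 - <<'E'
import cv2,numpy as np
a=cv2.imread("pics/top0.png");s=cv2.imread("pics/scene0.png")
A=cv2.resize(a[105:280,315:415],None,fx=4,fy=4,interpolation=2)[:600]
cv2.imwrite("pics/c1.png",cv2.resize(a[105:275,310:420],None,fx=3.5,fy=3.5,interpolation=2))
B=cv2.resize(a[190:280,160:265],(400,343),interpolation=2)
C=cv2.resize(a[105:255,315:415],(400,600),interpolation=2)
D=cv2.resize(s[140:230,315:405],(400,257),interpolation=2)
L=np.vstack([B,D])
cv2.imwrite("pics/c2.png",np.hstack([L,C]))
E
```

```text
(no output)
```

View pics/c2.png

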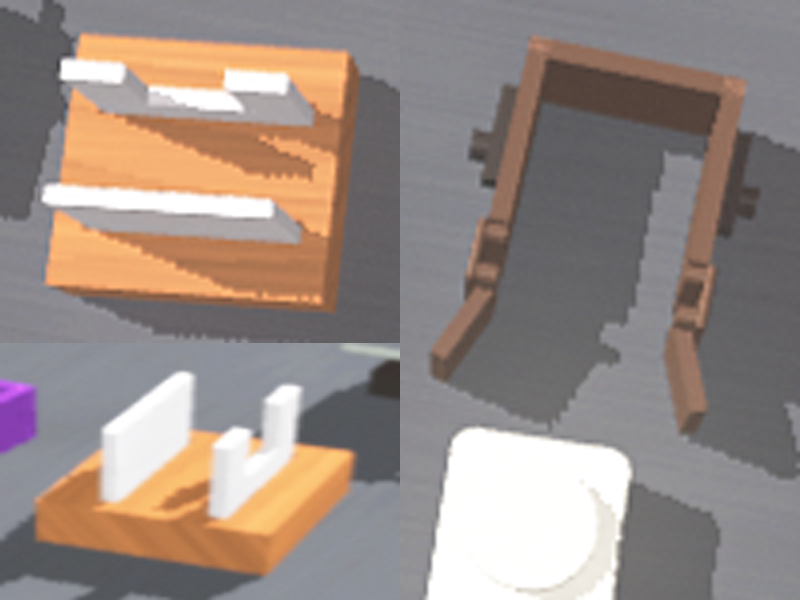

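The crop confirms it: the near plate, top edge around (205,244), is plain, and the far one is notched. The brown box's groove pockets are at about (337.5,165.5) and (388.3,177.5). Next I'll refine these from edges.

```bash
cat >> h.py <<'E'
def edges(n,img,P,N,z,r=3.5):
    """P pts (k,2) world on plane z, N normal(2); returns edge points found by the strongest gradient within r mm*..."""
    g=cv2.GaussianBlur(img,(0,0),0.7).astype(np.float32); out=[]
    s=np.arange(-r,r+.01,.25)
    for p in P:
        q=np.c_[p[0]+N[0]*s*1e-3,p[1]+N[1]*s*1e-3,np.full(len(s),z)]
        uv=proj(n,q).astype(np.float32)
        v=cv2.remap(g,uv[:,0][None],uv[:,1][None],cv2.INTER_LINEAR)[0]
        d=np.linalg.norm(np.gradient(v,axis=0),axis=1); d=d-d.min()
        i=d.argmax(); 
        lo,hi=max(0,i-6),min(len(s),i+7); out.append((s[lo:hi]*d[lo:hi]).sum()/d[lo:hi].sum())
    return np.array(out)
def rectfit(n,img,c,yaw,lines,z,r=6,it=4):
    """lines: (axis, offset, lo, hi) in local frame; axis 'x' -> line x=offset. refine c,yaw by least squares"""
    c=np.array(c,float)
    for k in range(it):
        ex=np.array([np.cos(yaw),np.sin(yaw)]);ey=np.array([-ex[1],ex[0]]);A=[];b=[];tag=[]
        for j,(ax,o,lo,hi) in enumerate(lines):
            t=np.linspace(lo,hi,15)
            if ax=='x': P=c+o*ex+t[:,None]*ey;N=ex;a=-t
            else: P=c+o*ey+t[:,None]*ex;N=ey;a=t
            e=edges(n,img,P,N,z,r if k<2 else r*.6)*1e-3
            ok=abs(e-np.median(e))<1.5e-3
            for ai,ei in zip(a[ok],e[ok]): A.append([N[0],N[1],ai]);b.append(ei);tag.append(j)
        A=np.array(A);b=np.array(b);d=np.linalg.lstsq(A,b,rcond=None)[0]
        c=c+d[:2];yaw+=d[2];res=b-A@d;tag=np.array(tag)
    return c,np.degrees(yaw),[(round(1e3*np.mean(res[tag==j]),2),int((tag==j).sum())) for j in range(len(lines))]
E
python3 - <<'E'
from h import *
a=cv2.imread("pics/top0.png");s=cv2.imread("pics/scene0.png")
g=ray("top",[(337.5,165.5),(388.25,177.5)],.06); print("groove ends",g[:,:2].round(4),np.linalg.norm(g[0]-g[1]))
c=g[:,:2].mean(0); d=g[0]-g[1]; yaw=np.arctan2(-d[0],d[1]); print(c,np.degrees(yaw))
L=[('y',.052,.02,.11),('y',-.052,.02,.11),('x',.134,-.05,.05),('x',.122,-.045,.045),('y',.064,.02,.04),('y',-.064,.02,.04),('y',.064,.1,.125),('y',-.064,.1,.125)]
print("box top",rectfit("top",a,c,yaw,L,.06))
print("box scene",rectfit("scene",s,c,yaw,L[:4],.06))
# pattern
for n,im in(("top",a),("scene",s)):
    hsv=cv2.cvtColor(im,cv2.COLOR_BGR2HSV); m=((hsv[...,2]>170)&(hsv[...,1]<45)).astype(np.uint8)
    nn,lab,st,ce=cv2.connectedComponentsWithStats(m)
    for i in range(1,nn):
        if st[i,4]>60: print(n,st[i],ce[i].round(1), cv2.minAreaRect(np.argwhere(lab==i)[:,::-1].astype(np.float32)), int(im[lab==i].max()))
p=ray("top",[(347,239)],.046)[0][:2]; print(p)
LP=[('x',.055,-.038,.038),('x',-.055,-.04,.04),('y',.05,-.045,.035),('y',-.05,-.045,.035)]
for y0 in (0,-5,-10): print("pat top",rectfit("top",a,p,np.radians(y0),LP,.046,10)); print("pat scene",rectfit("scene",s,p,np.radians(y0),LP,.046,10))
e=ray("top",[(171.8,241.5),(238,247)],.118); print("plate ends",e.round(4),np.linalg.norm(e[0]-e[1]))
c=e[:,:2].mean(0); d=e[0]-e[1]; yaw=np.arctan2(-d[0],d[1]); print(c,np.degrees(yaw))
LQ=[('x',.005,-.055,.055),('x',-.005,-.055,.055),('y',.062,-.003,.003),('y',-.062,-.003,.003)]
print("plate top",rectfit("top",a,c,yaw,LQ,.118,4)); print("plate scene",rectfit("scene",s,c,yaw,LQ,.118,4))
E
```

```text
groove ends [[ 0.6459  0.0408]
 [ 0.6384 -0.0769]] 0.11803246536807993
[ 0.64216546 -0.01805083] -3.661066112497666
box top (array([ 0.63977798, -0.01705959]), np.float64(-2.4535422786375745), [(np.float64(-0.13), 15), (np.float64(2.31), 14), (np.float64(0.12), 14), (np.float64(-0.11), 15), (np.float64(-0.49), 15), (np.float64(-0.83), 14), (np.float64(-0.36), 15), (np.float64(-0.4), 15)])
box scene (array([ 0.64230083, -0.0201963 ]), np.float64(-2.117942228003569), [(np.float64(-0.76), 15), (np.float64(0.76), 15), (np.float64(0.07), 14), (np.float64(-0.07), 15)])
top [   0   42   65  108 5058] [27.6 94.6] ((32.0, 95.5), (107.0, 64.0), 90.0) 255
top [232  82  36  33 334] [251.6 101.1] ((249.5, 98.0), (32.0, 35.0), 90.0) 255
top [163 133  37  43 663] [181.1 154.1] ((180.95947265625, 154.25674438476562), (16.274669647216797, 44.174102783203125), 35.53767776489258) 255
top [ 88 160  31  32 216] [104.8 181.2] ((108.42691802978516, 179.83460998535156), (20.786277770996094, 39.467613220214844), 52.12501525878906) 255
top [ 504  161   40   42 1223] [523.5 181.3] ((523.5293579101562, 181.1955
[... 4828 characters left out ...]
 8), (np.float64(0.8), 14), (np.float64(-0.94), 12)])
pat scene (array([ 0.49174412, -0.0085669 ]), np.float64(-10.738103097659147), [(np.float64(1.62), 6), (np.float64(-3.23), 3), (np.float64(-1.25), 3), (np.float64(0.62), 6)])
plate ends [[0.4006 0.3451 0.118 ]
 [0.4137 0.2087 0.118 ]] 0.13704093276137452
[0.40712573 0.27685708] 5.488586201150679
plate top (array([0.40981759, 0.28356711]), np.float64(6.355515300933347), [(np.float64(0.37), 15), (np.float64(-0.37), 15), (np.float64(-0.04), 15), (np.float64(0.04), 15)])
plate scene (array([0.40633643, 0.28395413]), np.float64(5.80229182826617), [(np.float64(-1.65), 15), (np.float64(1.65), 15), (np.float64(0.88), 14), (np.float64(-1.38), 9)])
```

```bash
cat >> h.py <<'E'
BOX=np.array([.641,-.0185]); BY=-2.3
def box2w(x,y=0,b=BOX,yaw=BY):
    t=np.radians(yaw); return b+x*np.array([np.cos(t),np.sin(t)])+y*np.array([-np.sin(t),np.cos(t)])
def shift(xyz,yaw=None):
    """shift (mm) and roll to put TCP at xyz with tool y at yaw+90 (mod 180)"""
    from cell import telemetry
    o=telemetry.get_obs(); R=o["tcp_rot"]; d=R.T@(np.array(xyz)-o["ee_pos"])*1e3
    roll=None
    if yaw is not None:
        cur=np.degrees(np.arctan2(R[1,1],R[0,1]))-90; roll=-(((yaw-cur)+90)%180-90)
    print("t",round(o["time_s"],2),"pos",o["ee_pos"].round(4),"shift",d.round(1),"roll",roll,"F",o["ft_force"].round(1),"w",round(o["width"]*85.4,1),"j6",o["joints"][5].round(1))
E
python3 -c "
from h import *
shift([*box2w(-.234,.004),.23],BY)"
```

```text
t 0.1 pos [0.1391 0.5572 0.2302] shift [-396.5 -480.5    1.1] roll -11.728187302869244 F [ 0.1 -0.  -0.1] w 85.4 j6 -8.6
```

Request:
{"name": "drive_tool", "arguments": {"rows": "-39 -47 0 0 50; -78 -95 0 0 50; -118 -143 0 0 50; -157 -191 0 0 50; -197 -239 0 0 50"}}

```text
time_s: 0.72
ee_pos: [0.2727, 0.2764, 0.231]
tcp_rot: [[-0.97, 0.241, 0.0], [0.241, 0.97, -0.0], [-0.0, -0.0, -1.0]]
ft_force: [0.7, -0.1, -0.6]
width: 0.587
finger_force: 0.0
```

Request:
{"name": "drive_tool", "arguments": {"rows": "-39 -47 0 0 50; -78 -95 0 0 50; -118 -143 0 -4 50; -157 -191 0 -8 50; -199 -241 0 -11.7 50"}}

```text
time_s: 1.35
ee_pos: [0.4063, -0.0033, 0.2312]
tcp_rot: [[-0.999, 0.039, 0.0], [0.039, 0.999, 0.0], [-0.0, 0.0, -1.0]]
ft_force: [0.5, 1.3, 0.9]
width: 0.586
finger_force: 0.0
```

```bash
python3 -c "
from h import *
shift([*box2w(-.234,.004),.012],BY)"
```

```text
t 1.35 pos [ 0.4063 -0.0033  0.2312] shift [ -1.1  -1.9 219.2] roll 0.06136934722847798 F [0.5 1.3 0.9] w 50.0 j6 -100.5
```

Request:
{"name": "drive_tool", "arguments": {"rows": "0 0 60 0 50; 0 0 120 0 50; 0 0 170 0 50; 0 0 205 0 50; 0 0 219 0 50"}}

```text
time_s: 1.98
ee_pos: [0.4037, -0.0008, 0.0101]
tcp_rot: [[-0.999, 0.041, -0.005], [0.041, 0.999, 0.001], [0.005, 0.001, -1.0]]
ft_force: [-0.2, 0.7, 0.5]
width: 0.585
finger_force: 0.0
```

Request:
{"name": "drive_tool", "arguments": {"rows": "0 0 0 0 50; 0 0 0 0 50"}}

```text
time_s: 2.22
ee_pos: [0.4076, -0.0016, 0.0136]
tcp_rot: [[-0.999, 0.04, 0.003], [0.04, 0.999, -0.001], [-0.003, -0.001, -1.0]]
ft_force: [-0.7, -0.1, 1.3]
width: 0.584
finger_force: 0.0
```

```bash
python3 -c "
from h import *
shift([*box2w(-.150,.0),.012],BY)
cv2.imwrite('pics/p1.png',cv2.resize(vision.capture('top')[110:290,300:420,::-1],None,fx=3.3,fy=3.3,interpolation=2))"
```

```text
t 2.23 pos [ 0.4076 -0.0016  0.0136] shift [-83.9  -7.5   1.9] roll -0.01630827415097258 F [-0.7 -0.1  1.3] w 49.9 j6 -100.1
```

View pics/p1.png

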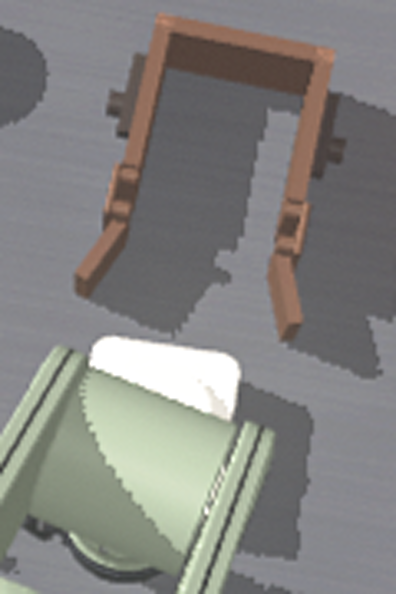

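Request:
{"name": "drive_tool", "arguments": {"rows": "-8 -3 1 0 50; -16 -4 1 0 50; -24 -5 1 0 50; -32 -5.5 1 0 50; -40 -6.5 1 0 50"}}

```text
time_s: 2.9
ee_pos: [0.4459, -0.0094, 0.0111]
tcp_rot: [[-0.999, 0.04, -0.001], [0.04, 0.999, 0.0], [0.001, 0.0, -1.0]]
ft_force: [-1.9, 0.3, 0.8]
width: 0.583
finger_force: 1.1
```

Request:
{"name": "drive_tool", "arguments": {"rows": "-8 -1 0 0 50; -16 -1 0 0 50; -24 -1 0 0 50; -32 -1 0 0 50; -40 -1 0 0 50"}}

```text
time_s: 3.52
ee_pos: [0.4862, -0.0121, 0.0113]
tcp_rot: [[-0.999, 0.041, 0.0], [0.041, 0.999, -0.0], [-0.0, -0.0, -1.0]]
ft_force: [-1.6, 0.0, -0.3]
width: 0.583
finger_force: 0.7
```

```bash
python3 -c "
from h import *
shift([*box2w(-.150,.0),.012],BY)
cv2.imwrite('pics/p2.png',cv2.resize(vision.capture('top')[110:290,300:420,::-1],None,fx=3.3,fy=3.3,interpolation=2))"
```

```text
t 3.52 pos [ 0.4862 -0.0121  0.0113] shift [-5.  -0.2 -0.7] roll -0.024146411363872744 F [-1.6  0.  -0.3] w 49.8 j6 -99.3
```

View pics/p2.png

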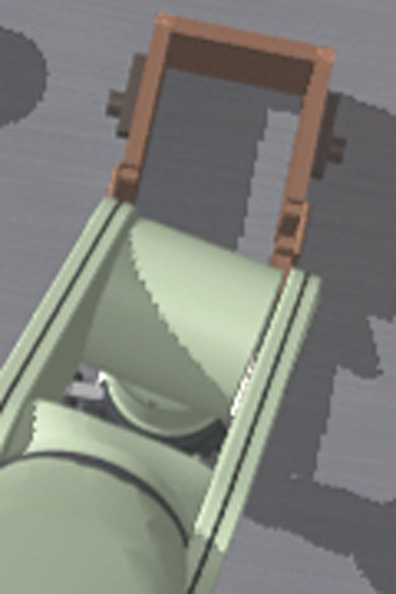

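The arm hides the block here, and the contact force is a small, steady 1.6 N. I'll push on and watch the forces.

Request:
{"name": "drive_tool", "arguments": {"rows": "-8 0 0 0 50; -16 0 0 0 50; -24 0 0 0 50; -32 0 0 0 50; -40 0 0 0 50"}}

```text
time_s: 4.2
ee_pos: [0.5261, -0.0135, 0.0112]
tcp_rot: [[-0.999, 0.04, -0.0], [0.04, 0.999, 0.0], [0.0, 0.0, -1.0]]
ft_force: [-1.6, 0.3, -0.5]
width: 0.587
finger_force: 0.9
```

Request:
{"name": "drive_tool", "arguments": {"rows": "-8 0 0 0 50; -16 0 0 0 50; -24 0 0 0 50; -32 0 0 0 50; -40 0 0 0 50"}}

```text
time_s: 4.82
ee_pos: [0.5661, -0.0153, 0.0113]
tcp_rot: [[-0.999, 0.041, -0.0], [0.041, 0.999, -0.0], [0.0, -0.0, -1.0]]
ft_force: [-1.2, 0.0, -0.6]
width: 0.585
finger_force: 1.0
```

```bash
python3 -c "
from h import *
shift([*box2w(.001,.0),.012],BY)
cv2.imwrite('pics/p3.png',cv2.resize(vision.capture('scene')[190:350,280:480,::-1],None,fx=3,fy=3,interpolation=2))"
```

```text
t 4.83 pos [ 0.5661 -0.0153  0.0113] shift [-76.   -0.1  -0.7] roll -0.027838274440711075 F [-1.2  0.  -0.6] w 49.9 j6 -98.0
```

View pics/p3.png

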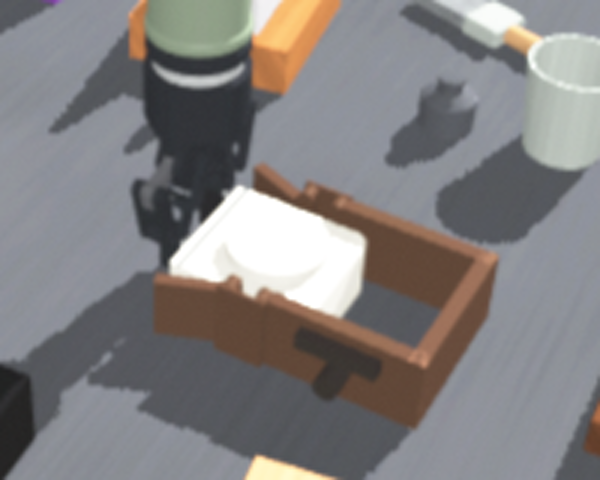

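The block is straight, well inside the cheeks, with about 75 mm still to go.

Request:
{"name": "drive_tool", "arguments": {"rows": "-8 0 0 0 50; -16 0 0 0 50; -24 0 0 0 50; -32 0 0 0 50; -40 0 0 0 50"}}

```text
time_s: 5.5
ee_pos: [0.6061, -0.0169, 0.0113]
tcp_rot: [[-0.999, 0.041, -0.0], [0.041, 0.999, -0.0], [0.0, -0.0, -1.0]]
ft_force: [-2.1, 0.1, 0.5]
width: 0.581
finger_force: 1.1
```

Request:
{"name": "drive_tool", "arguments": {"rows": "-6 0 0 0 50; -12 0 0 0 50; -17 0 0 0 50; -22 0 0 0 50; -26 0 0 0 50"}}

```text
time_s: 6.12
ee_pos: [0.6304, -0.0181, 0.0114]
tcp_rot: [[-0.999, 0.04, -0.003], [0.04, 0.999, -0.0], [0.003, -0.0, -1.0]]
ft_force: [-6.4, 0.2, 5.5]
width: 0.586
finger_force: 3.9
```

Request:
{"name": "drive_tool", "arguments": {"rows": "-2 0 0 0 50; -4 0 0 0 50; -6 0 0 0 50; -7 0 0 0 50; -7 0 0 0 50"}}

```text
time_s: 6.75
ee_pos: [0.6392, -0.0185, 0.0115]
tcp_rot: [[-0.999, 0.041, 0.001], [0.041, 0.999, -0.0], [-0.001, -0.0, -1.0]]
ft_force: [-1.6, -0.8, 0.8]
width: 0.587
finger_force: 0.9
```

Request:
{"name": "drive_tool", "arguments": {"rows": "-1 0 0 0 50; -2 0 0 0 50; -3 0 0 0 50; -3 0 0 0 50; -3 0 0 0 50"}}

```text
time_s: 7.38
ee_pos: [0.6422, -0.0184, 0.0114]
tcp_rot: [[-0.999, 0.041, 0.002], [0.041, 0.999, -0.0], [-0.002, 0.0, -1.0]]
ft_force: [-1.2, -1.1, 2.6]
width: 0.584
finger_force: 0.7
```

Request:
{"name": "drive_tool", "arguments": {"rows": "-1 0 0 0 50; -1 0 0 0 50; -2 0 0 0 50; -2 0 0 0 50; -2 0 0 0 50"}}

```text
time_s: 8.0
ee_pos: [0.6435, -0.0185, 0.0113]
tcp_rot: [[-0.999, 0.041, -0.0], [0.041, 0.999, -0.0], [0.0, -0.0, -1.0]]
ft_force: [-3.3, -2.3, 5.1]
width: 0.588
finger_force: 1.3
```

Request:
{"name": "drive_tool", "arguments": {"rows": "-1 0 0 0 50; -1 0 0 0 50; -2 0 0 0 50; -2 0 0 0 50; -2 0 0 0 50"}}

```text
time_s: 8.62
ee_pos: [0.6434, -0.0186, 0.0113]
tcp_rot: [[-0.999, 0.04, -0.005], [0.04, 0.999, 0.0], [0.005, -0.0, -1.0]]
ft_force: [-9.1, -1.6, 9.1]
width: 0.588
finger_force: 3.2
```

Request:
{"name": "drive_tool", "arguments": {"rows": "-1 0 0 0 50; -1 0 0 0 50; -2 0 0 0 50; -2 0 0 0 50; -2 0 0 0 50"}}

```text
time_s: 9.25
ee_pos: [0.6433, -0.0186, 0.0113]
tcp_rot: [[-0.999, 0.04, -0.01], [0.04, 0.999, 0.0], [0.01, -0.0, -1.0]]
ft_force: [-14.3, -2.4, 14.3]
width: 0.582
finger_force: 5.5
```

Position has stalled at 0.6434 with force climbing to 14 N, so the block is home. I'll back off and lift.

Request:
{"name": "drive_tool", "arguments": {"rows": "4 0 0 0 50; 8 0 0 0 50; 20 0 0 0 50; 32 0 0 0 50; 40 0 0 0 50"}}

```text
time_s: 9.88
ee_pos: [0.6053, -0.0165, 0.0104]
tcp_rot: [[-0.999, 0.04, -0.003], [0.04, 0.999, 0.001], [0.003, 0.001, -1.0]]
ft_force: [0.1, 0.0, 0.0]
width: 0.584
finger_force: 0.0
```

Request:
{"name": "drive_tool", "arguments": {"rows": "0 0 -50 0 50; 0 0 -110 0 50; 0 0 -170 0 50; 0 0 -220 0 50; 0 0 -220 0 50"}}

```text
time_s: 10.5
ee_pos: [0.6101, -0.0172, 0.2371]
tcp_rot: [[-0.999, 0.04, 0.01], [0.04, 0.999, -0.002], [-0.011, -0.001, -1.0]]
ft_force: [0.4, 0.1, 0.4]
width: 0.583
finger_force: 0.0
```

```bash
python3 -c "
from h import *
shift([.4085,.2837,.23],6.2)"
```

```text
t 10.5 pos [ 0.6101 -0.0172  0.2371] shift [213.6 292.5   4.5] roll -8.502117165246105 F [0.4 0.1 0.4] w 49.8 j6 -97.4
```

Request:
{"name": "drive_tool", "arguments": {"rows": "21 29 0 10 40; 42 58 0 20 40; 64 87 0 30 40; 85 116 0 40 40; 107 146 0 50 40"}}

```text
time_s: 11.12
ee_pos: [0.504, 0.134, 0.2289]
tcp_rot: [[-0.607, 0.795, -0.004], [0.795, 0.607, -0.0], [0.002, -0.004, -1.0]]
ft_force: [0.3, 1.2, 0.7]
width: 0.466
finger_force: 0.0
```

```bash
python3 -c "
from h import *
shift([.4085,.2837,.2],6.2-90)
a=vision.capture('top')[:,:,::-1].copy();s=vision.capture('scene')[:,:,::-1].copy()
cv2.imwrite('pics/topb.png',a);cv2.imwrite('pics/sceneb.png',s)
L=[('y',.052,.07,.115),('y',-.052,.07,.115),('x',.134,-.05,.05),('x',.122,-.045,.045),('y',.064,.02,.04),('y',-.064,.02,.04),('y',.064,.1,.125),('y',-.064,.1,.125)]
print('box top',rectfit('top',a,[.641,-.0185],-.04,L,.06,4))
print('box scene',rectfit('scene',s,[.641,-.0185],-.04,L,.06,4))
LP=[('x',.055,-.038,.038),('x',-.055,-.04,.04),('y',.05,-.045,.035),('y',-.05,-.045,.035)]
for n,i in (('top',a),('scene',s)): print('pat',rectfit(n,i,box2w(.067),-.04,LP[1:],.046,4))
LQ=[('x',.005,-.055,.055),('x',-.005,-.055,.055),('y',.062,-.003,.003),('y',-.062,-.003,.003)]
for n,i in (('top',a),('scene',s)): print('plate',rectfit(n,i,[.4085,.2837],.107,LQ,.118,5))
cv2.imwrite('pics/p4.png',cv2.resize(a[105:205,315:415],None,fx=5.8,fy=5.8,interpolation=2))
"
```

```text
t 11.12 pos [0.504  0.134  0.2289] shift [176.8  14.9  29.3] roll 31.14052528429928 F [0.3 1.2 0.7] w 39.8 j6 -32.0
box top (array([ 0.63833549, -0.01773607]), np.float64(-2.471847268807773), [(np.float64(-1.96), 12), (np.float64(0.53), 14), (np.float64(1.15), 15), (np.float64(-1.92), 9), (np.float64(0.1), 15), (np.float64(0.17), 15), (np.float64(0.48), 15), (np.float64(0.32), 15)])
box scene (array([ 0.64280773, -0.02058373]), np.float64(-1.9241727227670609), [(np.float64(-0.46), 15), (np.float64(-0.87), 15), (np.float64(-0.53), 15), (np.float64(0.53), 15), (np.float64(-0.46), 12), (np.float64(0.66), 14), (np.float64(1.76), 10), (np.float64(-0.09), 15)])
pat (array([ 0.70606777, -0.02249275]), np.float64(-2.576535969105287), [(np.float64(-0.0), 15), (np.float64(0.42), 15), (np.float64(-0.42), 15)])
pat (array([ 0.70778978, -0.0232034 ]), np.float64(-2.137120297384133), [(np.float64(0.0), 15), (np.float64(0.23), 14), (np.float64(-0.29), 11)])
plate (array([0.41237017, 0.27863979]), np.float64(5.379237899093283), [(np.float64(-2.25), 13), (np.float64(2.09), 14), (np.float64(2.04), 15), (np.float64(-2.04), 15)])
plate (array([0.4071237 , 0.28443276]), np.float64(5.1847883198324585), [(np.float64(-2.28), 14), (np.float64(2.13), 15), (np.float64(1.31), 13), (np.float64(-1.55), 11)])
```

View pics/p4.png

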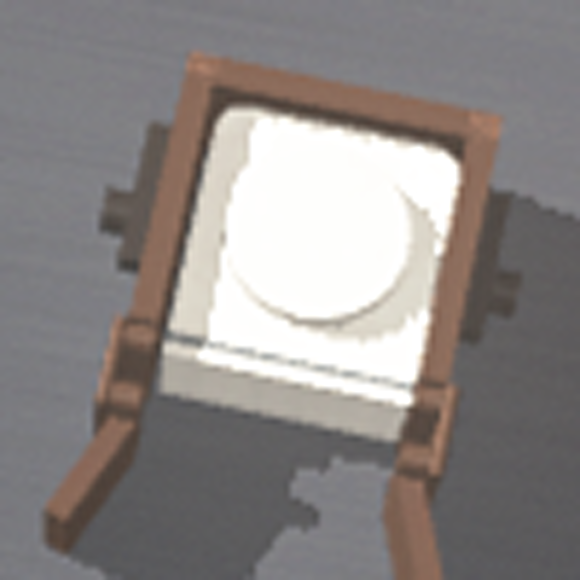

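The picture shows the block square in the box with its nose at the far wall (130-480, 100-440 in the crop) and the groove pockets free. On to the plate.

Request:
{"name": "drive_tool", "arguments": {"rows": "40 3 5 8 40; 80 7 10 16 40; 120 10 20 24 40; 155 13 29 31 40; 177 15 29 31.4 40"}}

```text
time_s: 11.85
ee_pos: [0.4078, 0.2824, 0.1996]
tcp_rot: [[-0.111, 0.994, -0.005], [0.994, 0.111, -0.002], [-0.002, -0.005, -1.0]]
ft_force: [-0.1, -0.7, -0.0]
width: 0.464
finger_force: 0.0
```

Request:
{"name": "drive_tool", "arguments": {"rows": "0 0 0 0 40; 0 0 0 0 40"}}

```text
time_s: 12.1
ee_pos: [0.4103, 0.2816, 0.2015]
tcp_rot: [[-0.11, 0.994, -0.001], [0.994, 0.11, -0.001], [-0.001, -0.001, -1.0]]
ft_force: [-1.2, 0.3, 0.1]
width: 0.469
finger_force: 0.0
```

```bash
python3 -c "
from h import *
shift([.4085,.2837,.074],5.9-90)"
```

```text
t 12.1 pos [0.4103 0.2816 0.2015] shift [  2.4  -1.4 127.5] roll 0.39715032604718203 F [-1.2  0.3  0.1] w 40.0 j6 18.2
```

Request:
{"name": "drive_tool", "arguments": {"rows": "2 -1.5 35 0.4 40; 2 -1.5 70 0.4 40; 2 -1.5 100 0.4 40; 2 -1.5 120 0.4 40; 2 -1.5 127 0.4 40"}}

```text
time_s: 12.72
ee_pos: [0.4081, 0.2829, 0.0738]
tcp_rot: [[-0.101, 0.995, -0.003], [0.995, 0.101, -0.002], [-0.001, -0.003, -1.0]]
ft_force: [0.1, -0.3, 0.1]
width: 0.467
finger_force: 0.0
```

Request:
{"name": "drive_tool", "arguments": {"rows": "0 0 0 0 40; 0 0 0 0 25; 0 0 0 0 18; 0 0 0 0 14; 0 0 0 0 12", "squeeze": 20}}

```text
time_s: 13.35
ee_pos: [0.4087, 0.2845, 0.0756]
tcp_rot: [[-0.103, 0.995, 0.001], [0.995, 0.103, 0.0], [0.0, 0.001, -1.0]]
ft_force: [1.1, -0.2, 0.2]
width: 0.142
finger_force: 0.3
```

Request:
{"name": "drive_tool", "arguments": {"rows": "0 0 0 0 11; 0 0 0 0 9; 0 0 0 0 6; 0 0 0 0 4; 0 0 0 0 4", "squeeze": 20}}

```text
time_s: 13.98
ee_pos: [0.4095, 0.2846, 0.0757]
tcp_rot: [[-0.103, 0.995, 0.002], [0.995, 0.103, 0.001], [0.0, 0.002, -1.0]]
ft_force: [4.9, 0.2, -2.3]
width: 0.114
finger_force: 21.4
```

Gripped at 9.7 mm, with a side force of 5 N. I'll ease over by about 1 mm, firm up the grip and lift slowly.

Request:
{"name": "drive_tool", "arguments": {"rows": "0 1 0 0 4; 0 1 0 0 4; 0 1 -3 0 4; 0 1 -8 0 4; 0 1 -14 0 4", "squeeze": 70}}

```text
time_s: 14.6
ee_pos: [0.4095, 0.2839, 0.0882]
tcp_rot: [[-0.103, 0.995, 0.0], [0.995, 0.103, -0.001], [-0.001, 0.0, -1.0]]
ft_force: [6.3, 1.1, -7.3]
width: 0.109
finger_force: 68.0
```

Request:
{"name": "drive_tool", "arguments": {"rows": "0 0 -10 0 4; 0 0 -22 0 4; 0 0 -36 0 4; 0 0 -52 0 4; 0 0 -68 0 4"}}

```text
time_s: 15.22
ee_pos: [0.4086, 0.2842, 0.1578]
tcp_rot: [[-0.102, 0.995, -0.002], [0.995, 0.102, -0.001], [-0.0, -0.002, -1.0]]
ft_force: [-0.5, 0.0, -2.8]
width: 0.105
finger_force: 69.0
```

Request:
{"name": "drive_tool", "arguments": {"rows": "0 0 -15 0 4; 0 0 -25 0 4; 0 0 -28 0 4; 0 0 -28 0 4; 0 0 -28 0 4"}}

```text
time_s: 15.85
ee_pos: [0.409, 0.2842, 0.1846]
tcp_rot: [[-0.102, 0.995, -0.001], [0.995, 0.102, -0.001], [-0.001, -0.002, -1.0]]
ft_force: [0.2, -0.5, -3.4]
width: 0.104
finger_force: 69.0
```

```bash
python3 -c "
from h import *
shift([*box2w(0),.178],BY-90)
a=vision.capture('top')[:,:,::-1].copy();s=vision.capture('scene')[:,:,::-1].copy()
cv2.imwrite('pics/topc.png',a);cv2.imwrite('pics/scenec.png',s)
cv2.imwrite('pics/p5.png',cv2.resize(s[60:260,280:480],None,fx=3,fy=3,interpolation=2))
"
```

```text
t 15.85 pos [0.409  0.2842 0.1846] shift [-324.8  199.8    6.4] roll 8.169207566886271 F [ 0.2 -0.5 -3.4] w 8.9 j6 19.0
```

View pics/p5.png

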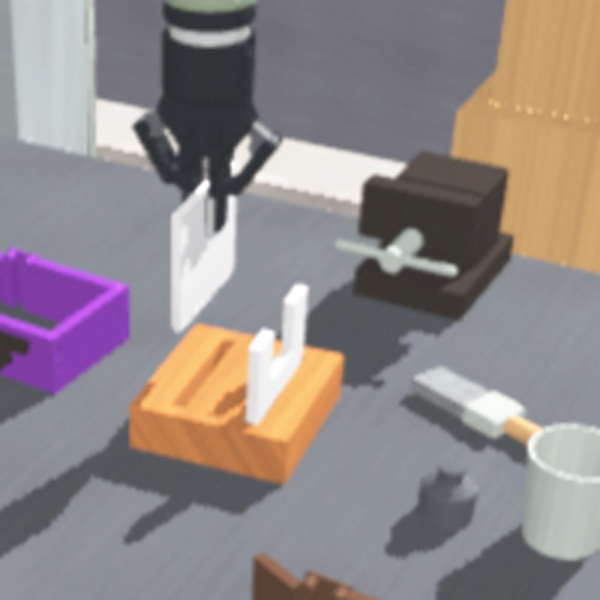

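Request:
{"name": "drive_tool", "arguments": {"rows": "-20 12 0 1 4; -60 37 0 2 4; -100 62 0 4 4; -140 87 0 6 4; -180 111 0 8 4"}}

```text
time_s: 16.58
ee_pos: [0.5389, 0.1155, 0.1848]
tcp_rot: [[0.038, 0.999, -0.001], [0.999, -0.038, 0.0], [0.0, -0.001, -1.0]]
ft_force: [0.9, 0.8, -2.8]
width: 0.111
finger_force: 69.5
```

```bash
python3 -c "
from h import *
shift([*box2w(0),.178],BY-90)"
```

```text
t 16.57 pos [0.5389 0.1155 0.1848] shift [-130.   107.1    6.7] roll 0.10677108881070296 F [ 0.9  0.8 -2.8] w 9.5 j6 5.3
```

Request:
{"name": "drive_tool", "arguments": {"rows": "-35 29 0 0 4; -70 58 2 0 4; -100 83 6 0 4; -122 102 20 0 4; -130 107 30 0 4"}}

```text
time_s: 17.2
ee_pos: [0.6408, -0.0187, 0.1538]
tcp_rot: [[0.039, 0.999, -0.001], [0.999, -0.039, 0.0], [0.0, -0.001, -1.0]]
ft_force: [0.4, 0.3, -3.9]
width: 0.109
finger_force: 69.6
```

Request:
{"name": "drive_tool", "arguments": {"rows": "0 0 0 0 4; 0 0 0 0 4; 0 0 0 0 4"}}

```text
time_s: 17.58
ee_pos: [0.6404, -0.0161, 0.1561]
tcp_rot: [[0.036, 0.999, 0.001], [0.999, -0.036, 0.0], [0.0, 0.001, -1.0]]
ft_force: [0.2, -0.1, -2.9]
width: 0.105
finger_force: 69.5
```

```bash
python3 -c "
from h import *
shift([*box2w(0),.138],BY-90)
a=vision.capture('top')[:,:,::-1].copy();s=vision.capture('scene')[:,:,::-1].copy()
cv2.imwrite('pics/topd.png',a);cv2.imwrite('pics/scened.png',s)
A=cv2.resize(a[110:220,310:420],(400,400),interpolation=2);B=cv2.resize(s[190:340,310:460],(400,400),interpolation=2)
cv2.imwrite('pics/p6.png',np.hstack([A,B]))
"
```

```text
t 17.57 pos [ 0.6404 -0.0161  0.1561] shift [-2.4  0.6 18.1] roll 0.24979909704316583 F [ 0.2 -0.1 -2.9] w 9.0 j6 -7.1
```

View pics/p6.png

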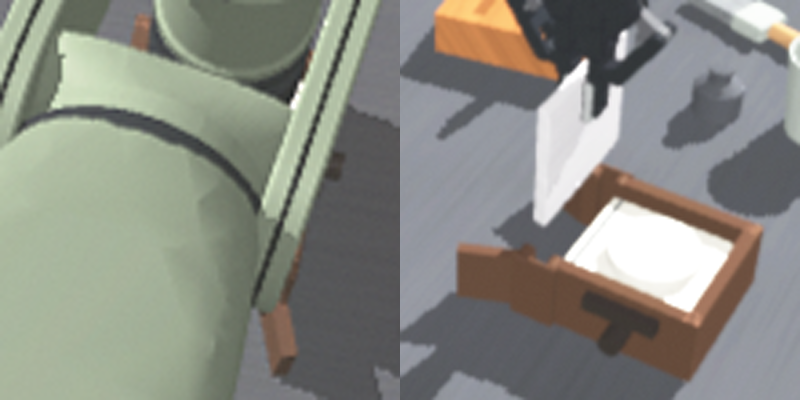

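```bash
cat > m.py <<'E'
from h import *
from cell import telemetry
def meas(s):
    o=telemetry.get_obs(); R=o["tcp_rot"]; p=o["ee_pos"]; zb=p[2]-.0677
    ex=R[:2,1]; ey=R[:2,0]; c=p[:2]
    g=cv2.GaussianBlur(s,(0,0),0.7).astype(np.float32)
    def scan(X,D,r=8):
        # X 3d points on predicted edge; D 3d dir to scan (horizontal); returns median offset mm along D
        q=np.arange(-r,r+.01,.25);e=[]
        for x in X:
            uv=proj("scene",x+np.outer(q,D)*1e-3).astype(np.float32)
            v=cv2.remap(g,uv[:,0][None],uv[:,1][None],1)[0];d=np.linalg.norm(np.gradient(v,axis=0),axis=1)
            e.append(q[d.argmax()])
        return round(float(np.median(e)),2),round(float(np.std(e)),2)
    A=lambda x,y,z:np.r_[c+x*ex+y*ey,z]
    EY=np.r_[ey,0];EX=np.r_[ex,0];Z=np.array([0,0,1.])
    zz=np.linspace(zb+.02,zb+.09,15)
    print("left edge -y: dy",scan([A(-.005,-.062,z) for z in zz],EY))
    print("right edge +y: dy",scan([A(.005,.062,z) for z in zz],EY))
    yy=np.linspace(-.05,.045,15)
    print("bottom x=+5 z+5: dz",scan([A(.005,y,zb+.005) for y in yy],Z), "bottom tip x=3 dz",scan([A(.003,y,zb) for y in yy],Z))
    print("top front edge dz",scan([A(-.005,y,zb+.11) for y in np.linspace(-.058,-.03,10)],Z,6))
    # corners for eye check
    print("pred corners px",proj("scene",np.array([A(-.005,-.062,zb+.005),A(.005,-.062,zb+.005),A(.005,.062,zb+.005),A(-.005,-.062,zb+.11)])).round(1).tolist())
E
python3 -c "
from m import *
meas(cv2.imread('pics/scened.png'))
s=cv2.imread('pics/sceneb.png')
L=[('y',.064,.02,.04),('y',-.064,.02,.04),('x',.134,-.05,.05),('x',.122,-.045,.045)]
print(rectfit('scene',s,[.642,-.02],-.04,L,.06,4))
s2=cv2.resize(s[270:325,330:400],None,fx=10,fy=10,interpolation=2); cv2.imwrite('pics/p7.png',s2)
print(proj('scene',[[*box2w(x,y),.06] for x,y in ((0,-.0635),(0,.0635),(-.0065,-.0635),(.0065,-.0635),(.134,-.064))]).round(1).tolist())
"
```

```text
left edge -y: dy (-1.75, 2.44)
right edge +y: dy (-1.25, 3.52)
bottom x=+5 z+5: dz (-3.75, 2.13) bottom tip x=3 dz (-3.0, 2.14)
top front edge dz (-0.5, 1.63)
pred corners px [[359.5, 271.8], [363.8, 273.5], [391.3, 241.2], [361.3, 230.1]]
(array([ 0.64287483, -0.02029933]), np.float64(-1.8099339365382892), [(np.float64(-0.27), 13), (np.float64(0.25), 14), (np.float64(-0.57), 14), (np.float64(0.53), 15)])
[[360.3, 285.9], [388.4, 252.6], [357.6, 284.7], [363.1, 287.0], [420.8, 311.6]]
```

View pics/p7.png

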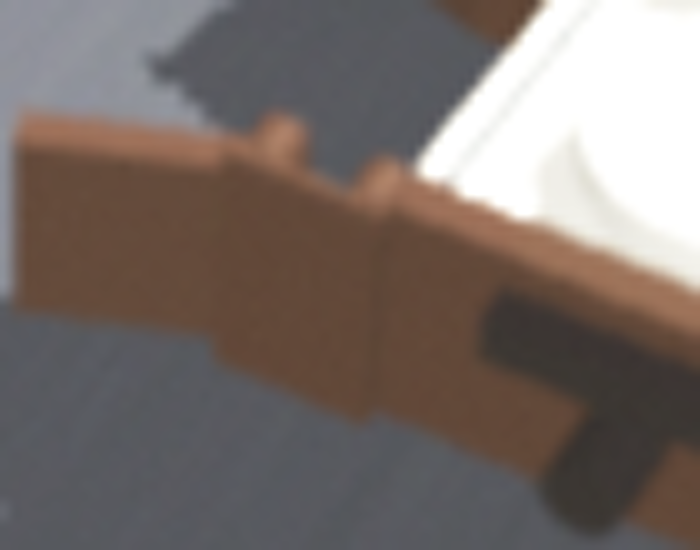

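```bash
python3 -c "
from h import *
shift([.642,-.019,.134],-2.25-90)"
```

```text
t 17.68 pos [ 0.6405 -0.0164  0.1561] shift [-2.6  1.5 22.1] roll 0.18532801936724752 F [-0.3  0.3 -3.8] w 9.1 j6 -7.1
```

Request:
{"name": "drive_tool", "arguments": {"rows": "-1.5 1 6 0 4; -2.5 1.5 12 0 4; -2.5 1.5 18 0 4; -2.5 1.5 22 0 4; -2.5 1.5 22 0 4"}}

```text
time_s: 18.3
ee_pos: [0.6414, -0.0197, 0.1325]
tcp_rot: [[0.037, 0.999, -0.001], [0.999, -0.037, 0.0], [0.0, -0.001, -1.0]]
ft_force: [0.4, -0.0, -2.9]
width: 0.108
finger_force: 69.7
```

Request:
{"name": "drive_tool", "arguments": {"rows": "0 0 0 0 4; 0 0 0 0 4"}}

```text
time_s: 18.55
ee_pos: [0.6422, -0.0197, 0.1337]
tcp_rot: [[0.037, 0.999, 0.001], [0.999, -0.037, -0.0], [-0.0, 0.001, -1.0]]
ft_force: [0.5, 0.2, -3.9]
width: 0.109
finger_force: 69.7
```

```bash
python3 -c "
from m import *
shift([.642,-.019,.0677],-2.25-90)
s=vision.capture('scene')[:,:,::-1].copy(); cv2.imwrite('pics/scenee.png',s); meas(s)
cv2.imwrite('pics/p8.png',cv2.resize(s[225:300,340:415],None,fx=8,fy=8,interpolation=2))"
```

```text
t 18.55 pos [ 0.6422 -0.0197  0.1337] shift [ 0.7 -0.2 66. ] roll 0.12576594509762629 F [ 0.5  0.2 -3.9] w 9.3 j6 -7.3
left edge -y: dy (0.25, 2.29)
right edge +y: dy (-2.5, 3.69)
bottom x=+5 z+5: dz (-3.5, 2.4) bottom tip x=3 dz (-2.5, 1.7)
top front edge dz (-0.88, 1.62)
pred corners px [[359.0, 281.2], [363.3, 283.0], [390.7, 250.3], [360.8, 240.6]]
```

View pics/p8.png

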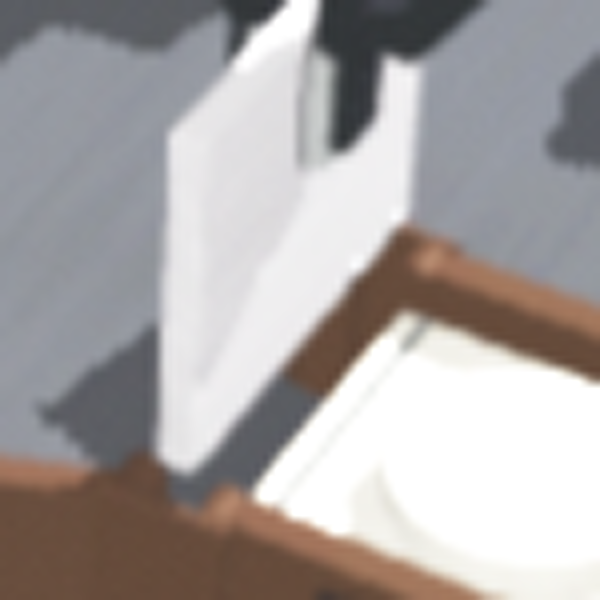

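Request:
{"name": "drive_tool", "arguments": {"rows": "0 1 3 0 4; 0 1 6 0 4; 0 1 8 0 4; 0 1 10 0 4; 0 1 10 0 4"}}

```text
time_s: 19.23
ee_pos: [0.6427, -0.0197, 0.1229]
tcp_rot: [[0.037, 0.999, -0.001], [0.999, -0.037, 0.0], [0.0, -0.001, -1.0]]
ft_force: [0.7, -0.6, -2.3]
width: 0.112
finger_force: 69.7
```

Request:
{"name": "drive_tool", "arguments": {"rows": "0 0 1 0 4; 0 0 2 0 4; 0 0 3 0 4; 0 0 3 0 4; 0 0 3 0 4"}}

```text
time_s: 19.85
ee_pos: [0.6429, -0.0197, 0.1203]
tcp_rot: [[0.037, 0.999, -0.0], [0.999, -0.037, -0.0], [-0.0, -0.0, -1.0]]
ft_force: [0.3, -0.5, -3.1]
width: 0.105
finger_force: 69.7
```

The tip is about 7 mm below the wall tops with no contact force, so it has entered. I'll continue down in small steps.

Request:
{"name": "drive_tool", "arguments": {"rows": "0 0 2 0 4; 0 0 4 0 4; 0 0 6 0 4; 0 0 8 0 4; 0 0 10 0 4"}}

```text
time_s: 20.48
ee_pos: [0.6429, -0.0197, 0.1101]
tcp_rot: [[0.037, 0.999, -0.0], [0.999, -0.037, 0.0], [0.0, -0.0, -1.0]]
ft_force: [0.3, 0.1, -3.5]
width: 0.108
finger_force: 69.7
```

Request:
{"name": "drive_tool", "arguments": {"rows": "0 0 2 0 4; 0 0 4 0 4; 0 0 6 0 4; 0 0 8 0 4; 0 0 10 0 4"}}

```text
time_s: 21.1
ee_pos: [0.6429, -0.0197, 0.1002]
tcp_rot: [[0.037, 0.999, -0.0], [0.999, -0.037, -0.0], [-0.0, -0.0, -1.0]]
ft_force: [0.3, 0.2, -3.9]
width: 0.111
finger_force: 69.7
```

Request:
{"name": "drive_tool", "arguments": {"rows": "0 0 3 0 4; 0 0 6 0 4; 0 0 9 0 4; 0 0 12 0 4; 0 0 15 0 4"}}

```text
time_s: 21.72
ee_pos: [0.6429, -0.0197, 0.0851]
tcp_rot: [[0.037, 0.999, 0.0], [0.999, -0.037, -0.0], [-0.0, 0.0, -1.0]]
ft_force: [-0.6, -0.0, -2.8]
width: 0.108
finger_force: 69.7
```

Request:
{"name": "drive_tool", "arguments": {"rows": "0 0 3 0 4; 0 0 6 0 4; 0 0 9 0 4; 0 0 11 0 4; 0 0 13 0 4"}}

```text
time_s: 22.35
ee_pos: [0.6429, -0.0197, 0.0722]
tcp_rot: [[0.037, 0.999, 0.0], [0.999, -0.037, 0.0], [0.0, 0.0, -1.0]]
ft_force: [-0.0, -0.3, -2.7]
width: 0.108
finger_force: 69.7
```

Request:
{"name": "drive_tool", "arguments": {"rows": "0 0 1 0 4; 0 0 2 0 4; 0 0 3 0 4; 0 0 4 0 4; 0 0 4 0 4"}}

```text
time_s: 22.98
ee_pos: [0.6428, -0.0197, 0.0682]
tcp_rot: [[0.037, 0.999, -0.0], [0.999, -0.037, 0.0], [0.0, -0.0, -1.0]]
ft_force: [-0.5, 0.2, -3.0]
width: 0.104
finger_force: 69.7
```

Request:
{"name": "drive_tool", "arguments": {"rows": "0 0 0.5 0 4; 0 0 1 0 4; 0 0 1.5 0 4; 0 0 2 0 4; 0 0 2 0 4"}}

```text
time_s: 23.6
ee_pos: [0.6432, -0.0197, 0.0678]
tcp_rot: [[0.037, 0.999, 0.001], [0.999, -0.037, -0.0], [-0.0, 0.001, -1.0]]
ft_force: [-2.4, 1.3, 5.5]
width: 0.106
finger_force: 71.0
```

The upward force now reads +5.5 N at z 0.0678, so the plate stands on the bench. I'll release it gently and withdraw upward.

Request:
{"name": "drive_tool", "arguments": {"rows": "0 0 -1 0 4; 0 0 -1 0 12; 0 0 -1 0 18; 0 0 -1 0 24; 0 0 -1 0 30", "squeeze": 20}}

```text
time_s: 24.22
ee_pos: [0.6429, -0.0198, 0.0672]
tcp_rot: [[0.037, 0.999, 0.0], [0.999, -0.037, -0.0], [-0.0, 0.0, -1.0]]
ft_force: [0.0, 0.4, -0.6]
width: 0.348
finger_force: 0.0
```

Request:
{"name": "drive_tool", "arguments": {"rows": "0 0 0 0 36; 0 0 -10 0 36; 0 0 -40 0 36; 0 0 -80 0 36; 0 0 -130 0 36"}}

```text
time_s: 24.85
ee_pos: [0.6421, -0.0196, 0.1981]
tcp_rot: [[0.037, 0.999, -0.002], [0.999, -0.037, 0.0], [0.0, -0.002, -1.0]]
ft_force: [0.1, -0.3, -0.8]
width: 0.42
finger_force: 0.0
```

Request:
{"name": "drive_tool", "arguments": {"rows": "0 0 -20 0 36; -20 -40 -20 0 36; -60 -80 -20 0 36; -100 -120 -20 0 36; -140 -160 -20 0 36"}}

```text
time_s: 25.48
ee_pos: [0.4759, -0.1544, 0.2166]
tcp_rot: [[0.036, 0.999, -0.001], [0.999, -0.036, 0.0], [0.0, -0.001, -1.0]]
ft_force: [-0.1, -1.4, 0.2]
width: 0.419
finger_force: 0.0
```

```bash
python3 -c "
from h import *
shift([.5,0,.2])
s=vision.capture('scene')[:,:,::-1].copy();a=vision.capture('top')[:,:,::-1].copy();cv2.imwrite('pics/topf.png',a)
B=cv2.resize(s[130:360,270:500],(400,400),interpolation=2);A=cv2.resize(a[100:300,230:430],(400,400),interpolation=2)
cv2.imwrite('pics/p9.png',np.hstack([A,B]))"
```

```text
t 25.48 pos [ 0.4759 -0.1544  0.2166] shift [155.1  18.4  16.6] roll None F [-0.1 -1.4  0.2] w 35.8 j6 -25.8
```

View pics/p9.png

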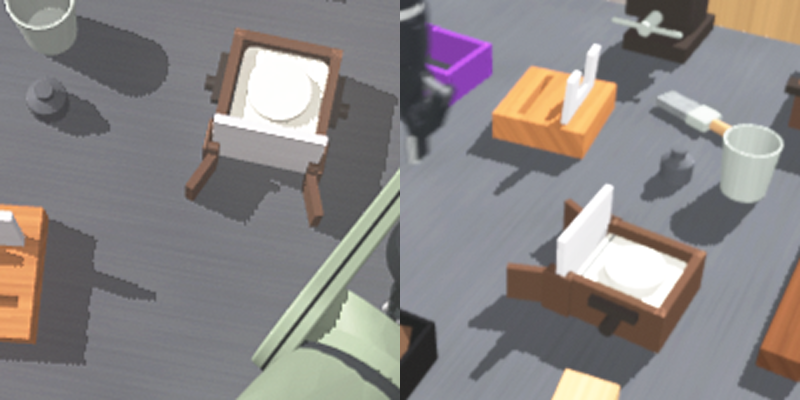

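The plate stands upright in the groove at (270,140) in the left crop. The block is home behind it, the notched plate is still in the rack, and the cup, weight and brush are where they were. Handing in.

```bash
python3 -c "
from cell import manip
print(manip.hand_in())"
```

```text
the job is handed in; nothing more can be done
None
```

The white block is home against the far wall, the plain plate was lowered into the groove and stands on the bench closing the box, and the job was handed in at about 25.5 s of the 64 s allowed; no verdict came back.

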